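# Prime the wardrobe scent atomiser with the tamper

### The job

Prime the scent atomiser on the wardrobe shelf: take the black-handled aluminium tamper off the blue ceramic coaster and with its flat foot press the blue sprung plate inside the open glass jar squarely down until it bottoms out level, and hold it there for a second. Then let the plate spring back up and set the tamper gently down, standing upright in the middle of the coaster.

Things in the scene. Friction and masses are not known exactly. Their poses are not given: they have to be found in the camera images.
- tamper: Loose 0.25 kg tamper standing upright on the coaster: flat round aluminium foot 50 mm across, 14 mm thick; neck 18 mm across; round black handle 26 mm across, from 50 to 115 mm above the underside. Origin: centre of the foot's flat underside; z up along the handle. Round, so yaw is free; gripped about 85 mm above the underside, the fingers stay clear of the jar.
- coaster: Round blue glazed ceramic coaster, 100 mm across and 8 mm thick, which does not slide on the shelf. Origin: centre of its underside, on the shelf; its top is 8 mm above that, z up.
- plate_top (a point): Centre of the top face of the round blue sprung plate (66 mm across) in the atomiser's open glass jar, which is fixed to the shelf; z: plate normal, up when level. At rest 80 mm above the shelf, 20 mm below the jar's rim. Mouth 72 mm wide inside; steel collar 86 mm outside. A low white nozzle juts 85 mm from the axis. Pressed aslant, the plate rocks up to 11 degrees.
- press_plate (a joint): How far the sprung plate is pushed straight down, in m: 0 at rest (up), 0.020 bottomed out on a solid stop. The spring pushes back with about 2 N at first and 9 N at the bottom, and lifts the plate again when it is let go.
Mind the look-alikes: they are no part of the job. Of the things shaped like the coaster, the blue one is meant.

How it is judged:
On the way:
1. the tamper's flat foot presses the sprung plate down to its stop (within 3 mm), centred within 12 mm, tamper and plate level within 10 degrees, for half a second (value of joint press_plate above 0.017 m and horizontal distance between tamper and plate_top below 0.012 m and z of tamper in the frame of plate_top below 0.005 m and angle between each of tamper, plate_top's own z axis and vertical below 0.175 rad), for 0.5 s.
At the end, for the whole second after the job is handed in: The tamper stands upright (within about 6 degrees), released and at rest on the coaster's top, its centre within 22 mm of the coaster's centre, and the plate has sprung back up to within 4 mm of its rest position (horizontal distance between tamper and coaster below 0.022 m and z of tamper in the frame of coaster between 0.004 and 0.012 m and angle between tamper's own z axis and vertical below 0.1 rad and linear speed of tamper below 0.03 m/s and value of joint press_plate below 0.004 m); the robot touches nothing.
It fails at once if the tamper is dropped or slammed onto the coaster (over 0.6 m/s within 30 mm of it) (linear speed of tamper above 0.6 m/s and horizontal distance between tamper and coaster below 0.05 m and z of tamper in the frame of coaster below 0.038 m).
It also fails if it takes over 54 s, if anything falls off the work surface, if the arm or the gripper's body presses on something with over 40 N, if the wrist force passes 120 N, or if a joint passes its speed limit or range.

### The arm

A 7-joint arm with a two-finger parallel gripper is mounted at the origin on the work surface. World frame = base frame: x ahead of the robot, y to its left, z up, the work surface at z = 0. Lengths are in m, angles in rad, forces in N, time in s.
With the tool pointing down it reaches from about 0.4 to 0.875 m from the base axis. Payload 19.3 kg.
Tool frame: the origin (TCP) lies at the very end of the fingers, on their centre line; the grasp point (between the pads) lies 19 mm behind it; z points along the fingers, y is the line along which they close (so a half turn about z gives the same grasp; the last joint's range is limited). The gripper opens to 85 mm and grips with 20 to 120 N. Pads are 22 mm wide; open, the fingers measure 114 mm over their backs; the gripper's body (76 mm by 85 mm) begins 54 mm behind the grasp point. The pads swing forward as they close: fully open they stand 13 mm farther back than shut.
Start: joints at [1.181, 0.521, -0.036, 1.599, 0.021, 1.021, -0.113], TCP at [0.196, -0.593, 0.231] pointing down, gripper open.
Joint ranges: [-2.91, 2.91], [-0.3, 2.13], [-1.5, 1.42], [0.17, 2.43], [-1.26, 4.41], [0.16, 1.93], [-2.52, 2.52]. Speed limits (rad/s): [1.89, 1.89, 2.39, 2.39, 3.01, 3.01, 3.01].

### API

Orientations are given as [roll, pitch, yaw] about the fixed x, y, z axes, in that order (R = Rz(yaw) Ry(pitch) Rx(roll)).
In Python, from workcell import bot gives the robot as it stands. The module is installed in compiled form; this text tells all that it offers.
- The arm moves only by the tool apply_moves, never from a script. Its arguments are lists of equal length, an entry for each row: "claw": the finger opening in m, from 0 to 0.0854; "xyz": the shift along the tool's x, y, z in m, a list of three; "twist": the turn, a rotation vector about the tool's x, y, z in rad, a list of three. A call has 1 to 20 rows; each row shifts and turns the commanded pose from where the row before left it, along the tool's axes as they then stand; what a row does not reach is not made up. A row lasts 1/10 s, in which the tool goes at most 50 mm and 8.59 degrees, less where a joint would pass 70% of its speed; a pose out of reach is approached as far as the arm can. A call with a gripper value outside its range is refused whole. The fingers move at their own pace and stop on an object; "force" is the grip in N (left out, the last holds). Time passes only in rows, so rows that do not move let the fingers close. It gives the time, the measured TCP pose, the force, the opening and the grip force at its end, in the units of the state.
- bot.observe(): the state, without advancing time (a new reading comes with each control period).
- bot.grab_frame(name): name is "scene" or "top"; returns a dict with "img" (384x512x3 uint8, red, green, blue), "vfov" (degrees; the focal length in pixels is half the picture's height over the tangent of half this angle, whatever the lens; pixels are square), "cx", "cy" (the principal point, pixels), "view" (4x4, takes a point from world to camera coordinates). Camera axes: x right, y up, looking along -z (the intrinsics and any distortion apply to the point x, -y, -z); pixel columns grow to the right and rows downward; lengths in m; the calibration is good to about 2 mm. A picture is of the moment at which its call begins. There is no depth.
- bot.job_done(): hands the job in; it is judged then, once.
Trained networks look in the newest picture that a camera, given by its name, has taken for a name from the list of things; names that differ only in an ending like _2 or _b are one class to them, and where a whole thing is asked for, a point or a joint stands for the part that bears it (a point fixed in the world has none). Each returns a list of dicts, best first, with "score" (0 to 1); they miss things now and then, are a little off and sometimes report something else, mostly with a low value. They report only what shows in the picture. A call takes as long as a camera call. They do not tell look-alikes from the thing itself.
- bot.find_in(camera, query): "position" ([x, y, z] in m, in world coordinates, good to about 4 mm: the middle of the surface that is visible of it).
The state is a dict: "clock": time; "qpos": joint angles; "qd": joint speeds; "joint_efforts": joint torques, N m; "position": TCP position; "tool_rot": TCP orientation; "force": force on the tool from outside, world axes, zero at the start; "moment": the same for the moment, N m; "grip_width": finger opening in m; "finger_force": force on a finger pad.
Only numpy, scipy, OpenCV 4.12 (cv2) and the standard library are available. Lean on these libraries where they do the work, as an engineer would, in place of code of your own. Each camera call takes 0.05 s, during which the arm holds its last target. There are 200 camera calls.

## Working session

There is one attempt and no reset: what is moved stays moved. The work goes in short steps, Python scripts to look and compute and a tool call to move; the robot and the scene stay as the last step left them, time stands still between calls to the robot, and variables do not carry over. Pictures are saved under pics/ and viewed, at most 10 in all, crops included, and the job is handed in when it is done.

Besides the shell and the picture viewer there is one more tool, called as name(argument=value, ...) on one line, values as JSON. apply_moves: Moves the arm, as the interface text tells. Its arguments: {"type":"object","properties":{"claw":{"type":"array"},"xyz":{"type":"array"},"twist":{"type":"array"},"force":{"type":"number"}},"required":["claw","xyz","twist"]}

```bash
mkdir -p pics; cat > h.py <<'E'
import numpy as np, cv2
from workcell import bot
def snap(cam,fn):
    f=bot.grab_frame(cam); cv2.imwrite('pics/'+fn,cv2.cvtColor(f['img'],cv2.COLOR_RGB2BGR)); return f
def proj(f,p):
    p=np.asarray(p,float); c=(f['view']@np.append(p,1))[:3]; F=192/np.tan(np.radians(f['vfov'])/2)
    return np.array([f['cx']+F*c[0]/-c[2], f['cy']-F*c[1]/-c[2]])
def unproj(f,u,v,z):
    F=192/np.tan(np.radians(f['vfov'])/2); d=np.array([(u-f['cx'])/F,-(v-f['cy'])/F,-1])
    R=f['view'][:3,:3]; o=-R.T@f['view'][:3,3]; d=R.T@d; return o+d*(z-o[2])/d[2]
E
python3 - <<'E'
from h import *
np.set_printoptions(precision=4,suppress=True)
s=bot.observe(); print(s['clock'],s['position'],s['tool_rot'],s['force'])
fs={}
for c in ('scene','top'):
    f=snap(c,c+'1.png'); fs[c]=f; print(c,[k for k in f],f['vfov'],f['cx'],f['cy'],f['view'].round(3).tolist())
    for q in ('tamper','coaster','plate_top'):
        for d in bot.find_in(c,q): print(c,q,round(d['score'],2),np.round(d['position'],4),proj(f,d['position']).round())
a=cv2.imread('pics/scene1.png')
E
```

```text
0.0 [ 0.1964 -0.593   0.2307] [-3.1405  0.0001  0.3198] [0.0662 0.0943 0.9203]
scene ['img', 'vfov', 'cx', 'cy', 'view'] 52.77402225175321 260.9378276930023 194.9224455724485 [[0.478, 0.879, 0.006, -0.248], [-0.729, 0.392, 0.56, 0.363], [0.49, -0.272, 0.828, -1.129], [0.0, 0.0, 0.0, 1.0]]
scene tamper 0.66 [ 0.5538 -0.1507  0.0414] [203. 233.]
scene coaster 0.91 [ 0.563  -0.1699  0.0097] [199. 248.]
scene coaster 0.79 [ 0.7067 -0.2375  0.0112] [196. 326.]
scene coaster 0.71 [ 0.4048 -0.2084  0.0108] [154. 199.]
scene plate_top 0.73 [0.4795 0.1456 0.0789] [310. 144.]
top ['img', 'vfov', 'cx', 'cy', 'view'] 49.65785982192597 264.1631369474381 190.2532209851057 [[0.024, -1.0, -0.017, -0.011], [0.998, 0.023, 0.06, -0.546], [-0.059, -0.018, 0.998, -0.949], [0.0, 0.0, 0.0, 1.0]]
top tamper 0.92 [ 0.5432 -0.1435  0.0202] [327. 193.]
top coaster 0.97 [ 0.3984 -0.2041  0.0108] [352. 256.]
top coaster 0.93 [ 0.5481 -0.1568  0.0073] [332. 191.]
top coaster 0.61 [ 0.7012 -0.2401  0.0097] [369. 127.]
top plate_top 0.8 [0.4812 0.1424 0.0797] [198. 217.]
```

View pics/scene1.png

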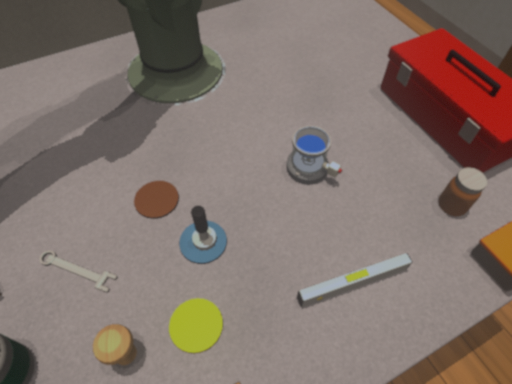

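View pics/top1.png

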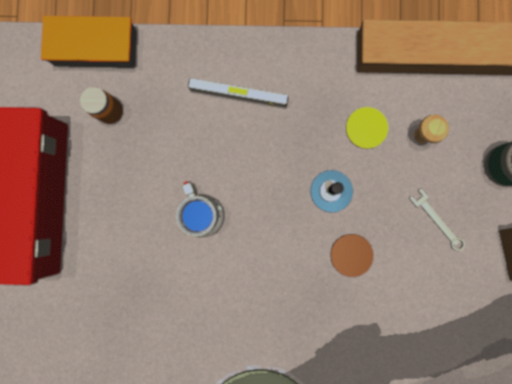

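Scene picture: the tamper stands on the blue coaster at about (203,237), with red and yellow look-alike coasters to either side, and the jar with its blue plate is at (311,143). In the top picture the coaster is at (332,191), the handle top at (336,188) and the plate at (198,216).

```bash
python3 - <<'E'
from h import *
np.set_printoptions(precision=4,suppress=True)
for c,boxes in (('scene',{'coaster':(170,210,240,275),'plate':(290,120,332,165)}),('top',{'coaster':(300,160,365,220),'plate':(170,190,225,240)})):
    f=bot.grab_frame(c); im=f['img']; hsv=cv2.cvtColor(im,cv2.COLOR_RGB2HSV)
    big=[]
    for n,(x0,y0,x1,y1) in boxes.items():
        h=hsv[y0:y1,x0:x1]; m=((h[...,0]>95)&(h[...,0]<125)&(h[...,1]>(90 if n=='coaster' else 150))&(h[...,2]>70)).astype(np.uint8)
        k,l,st,_=cv2.connectedComponentsWithStats(m); i=1+np.argmax(st[1:,4]); pts=cv2.findNonZero((l==i).astype(np.uint8))
        e=cv2.fitEllipse(cv2.convexHull(pts)); u,v=e[0][0]+x0,e[0][1]+y0
        print(c,n,st[i],round(u,1),round(v,1),np.round(e[1],1),unproj(f,u,v,.008 if n=='coaster' else .08))
    x0,y0,x1,y1=boxes['coaster']; g=hsv[y0:y1,x0:x1]
    foot=((g[...,1]<60)&(g[...,2]>150)).astype(np.uint8); dark=(g[...,2]<75).astype(np.uint8)
    for n,m in (('foot',foot),('dark',dark)):
        k,l,st,ce=cv2.connectedComponentsWithStats(m)
        for i in range(1,k):
            if st[i,4]>15: print(n,st[i],ce[i]+[x0,y0])
    t=im[y0-20:y1,x0:x1]; big=cv2.resize(cv2.cvtColor(t,cv2.COLOR_RGB2BGR),(390,500),interpolation=cv2.INTER_CUBIC)
    cv2.imwrite(f'pics/b_{c}.png',big)
cv2.imwrite('pics/both.png',np.hstack([cv2.imread('pics/b_scene.png'),cv2.imread('pics/b_top.png')]))
E
```

```text
scene coaster [ 11  13  44  39 740] 202.6 241.7 [38.6 44.6] [ 0.5533 -0.1568  0.008 ]
scene plate [  8  16  26  15 301] 310.9 143.3 [14.5 25.8] [0.4802 0.1487 0.08  ]
foot [38 17  8 13 58] [211.8103 232.2241]
foot [ 22  21  15  16 102] [196.8725 239.3824]
dark [ 22   0  15  24 266] [199.5602 220.4398]
top coaster [ 12  11  40  40 796] 331.2 190.8 [39.6 40. ] [ 0.5485 -0.1549  0.008 ]
top plate [ 13  11  29  30 654] 196.8 215.5 [28.4 28.8] [0.4837 0.1457 0.08  ]
foot [   0    0   65   60 2357] [332.6496 188.7259]
foot [ 20  20  21  22 210] [327.6714 191.8524]
dark [ 28  23  15  11 122] [334.9672 188.2377]
```

View pics/both.png

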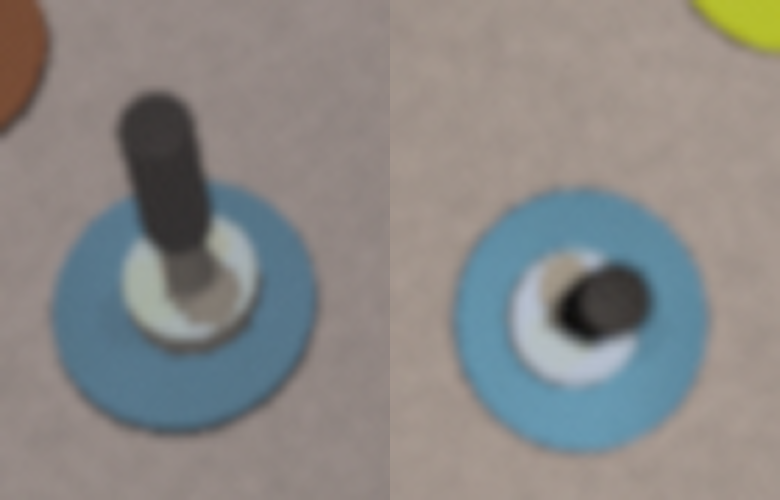

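apply_moves(claw=[0.085,0.085,0.085,0.085,0.085,0.085,0.085,0.085,0.085,0.085,0.085,0.085,0.085,0.085,0.085,0.085,0.085,0.085,0.085,0.085], xyz=[[0,0,0],[0,0,0],[0,0,0],[0.022,-0.027,0],[0.022,-0.027,0],[0.022,-0.027,0],[0.022,-0.027,0],[0.022,-0.027,0],[0.022,-0.027,0],[0.022,-0.027,0],[0.022,-0.027,0],[0.022,-0.027,0],[0.022,-0.027,0],[0.022,-0.027,0],[0.022,-0.027,0],[0.022,-0.027,0],[0.022,-0.027,0],[0.022,-0.027,0],[0.022,-0.027,0],[0,0,0]], twist=[[0,0,0.107],[0,0,0.107],[0,0,0.106],[0,0,0],[0,0,0],[0,0,0],[0,0,0],[0,0,0],[0,0,0],[0,0,0],[0,0,0],[0,0,0],[0,0,0],[0,0,0],[0,0,0],[0,0,0],[0,0,0],[0,0,0],[0,0,0],[0,0,0]])

```text
clock: 2.5
position: [0.551, -0.1569, 0.2311]
tool_rot: [-3.14, -0.001, 0.005]
force: [-1.0, 0.4, -0.1]
grip_width: 0.0849
finger_force: 0.0
```

```bash
python3 - <<'E'
from h import *
np.set_printoptions(precision=4,suppress=True)
s=bot.observe(); print(s['clock'],s['position'],s['tool_rot'],s['force'],s['qpos'])
P={'scene':[((204.1,237.1),.022),((198.2,211.3),.123)],'top':[((330.8,190.4),.022),((337.2,187.7),.123)]}
for c in P:
    f=bot.grab_frame(c)
    for (u,v),z in P[c]: print(c,z,unproj(f,u,v,z))
E
```

```text
2.5 [ 0.551  -0.1569  0.2311] [-3.1398 -0.0011  0.0053] [-1.0209  0.4068 -0.074 ] [ 0.2505  0.4396 -0.1035  1.7382  0.0511  0.9658 -1.4377]
scene 0.022 [ 0.5524 -0.1512  0.022 ]
scene 0.123 [ 0.5525 -0.1504  0.123 ]
top 0.022 [ 0.5486 -0.1519  0.022 ]
top 0.123 [ 0.5482 -0.1506  0.123 ]
```

apply_moves(claw=[0.085,0.085,0.085,0.085,0.085,0.085,0.085,0.085,0.085,0.085], xyz=[[-0.001,-0.006,0],[0,0,0.02],[0,0,0.03],[0,0,0.03],[0,0,0.03],[0,0,0.025],[0,0,0.015],[0,0,0.007],[0,0,0],[0,0,0]], twist=[[0,0,0],[0,0,0],[0,0,0],[0,0,0],[0,0,0],[0,0,0],[0,0,0],[0,0,0],[0,0,0],[0,0,0]])

```text
clock: 3.6
position: [0.5477, -0.1558, 0.0751]
tool_rot: [3.141, -0.001, -0.001]
force: [-0.8, 0.1, -0.1]
grip_width: 0.0848
finger_force: 0.0
```

```bash
python3 - <<'E'
from h import *
a=[]
for c,(x,y) in (('scene',(200,225)),('top',(331,190))):
    f=snap(c,c+'2.png'); a.append(cv2.resize(cv2.imread(f'pics/{c}2.png')[y-50:y+50,x-40:x+40],(400,500),interpolation=cv2.INTER_CUBIC))
cv2.imwrite('pics/c2.png',np.hstack(a))
E
```

```text
(no output)
```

View pics/c2.png

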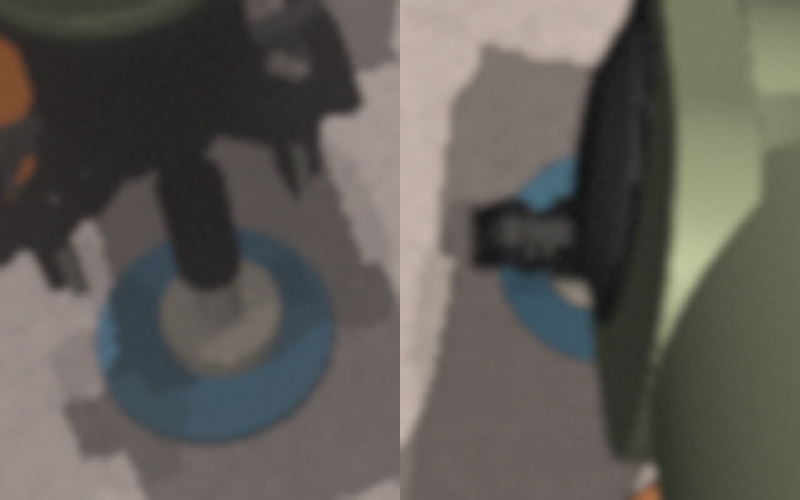

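The image shows the handle standing between the open fingers, which are clear on both sides: in the scene crop the tips are at about (75,280) and (295,170), with the handle at (200,210). I make a small correction, then close.

apply_moves(claw=[0.085,0.06,0.045,0.035,0.03,0.027,0.024,0.02,0.02,0.02,0.02,0.02,0.02], xyz=[[0.003,-0.004,0],[0,0,0],[0,0,0],[0,0,0],[0,0,0],[0,0,0],[0,0,0],[0,0,0],[0,0,0],[0,0,0],[0,0,0],[0,0,0],[0,0,0]], twist=[[0,0,0],[0,0,0],[0,0,0],[0,0,0],[0,0,0],[0,0,0],[0,0,0],[0,0,0],[0,0,0],[0,0,0],[0,0,0],[0,0,0],[0,0,0]], force=60)

```text
clock: 5.0
position: [0.5506, -0.1512, 0.0744]
tool_rot: [-3.141, -0.0, -0.0]
force: [-1.1, 2.3, 5.7]
grip_width: 0.0247
finger_force: 58.5
```

apply_moves(claw=[0.02,0.02,0.02,0.02,0.02,0.02,0.02,0.02,0.02,0.02,0.02,0.02,0.02,0.02,0.02,0.02,0.02,0.02,0.02,0.02], xyz=[[0,0,-0.005],[0,0,-0.015],[0,0,-0.02],[0,0,-0.02],[0,0,-0.02],[0,0,-0.02],[0,0,-0.02],[0,0,-0.01],[-0.007,-0.027,0],[-0.007,-0.03,0],[-0.007,-0.03,0],[-0.007,-0.03,0],[-0.007,-0.03,0],[-0.007,-0.03,0],[-0.007,-0.03,0],[-0.007,-0.03,0],[-0.007,-0.03,0],[-0.005,-0.03,0],[0,0,0],[0,0,0]], twist=[[0,0,0],[0,0,0],[0,0,0],[0,0,0],[0,0,0],[0,0,0],[0,0,0],[0,0,0],[0,0,0],[0,0,0],[0,0,0],[0,0,0],[0,0,0],[0,0,0],[0,0,0],[0,0,0],[0,0,0],[0,0,0],[0,0,0],[0,0,0]])

```text
clock: 7.0
position: [0.4825, 0.1458, 0.2044]
tool_rot: [3.141, 0.0, 0.001]
force: [0.4, -1.4, -3.1]
grip_width: 0.0247
finger_force: 59.4
```

```bash
python3 - <<'E'
from h import *
np.set_printoptions(precision=4,suppress=True)
s=bot.observe(); print(s['clock'],s['position'],s['tool_rot'],s['force'])
f=snap('scene','s3.png'); x,y=311,125
cv2.imwrite('pics/c3.png',cv2.resize(cv2.imread('pics/s3.png')[y-50:y+60,x-60:x+60],(720,600),interpolation=cv2.INTER_CUBIC) if 0 else cv2.resize(cv2.imread('pics/s3.png')[y-50:y+50,x-60:x+60],(720,600),interpolation=cv2.INTER_CUBIC))
p=s['position']
for z in (0,.014,.05,.085,.115):
    print(z,(proj(f,[p[0],p[1],p[2]-.066+z])-[x-60,y-50])*6)
print('plate',(proj(f,[.482,.146,.08])-[x-60,y-50])*6,'rim',(proj(f,[.482,.146,.1])-[x-60,y-50])*6)
E
```

```text
7.0 [0.4825 0.1458 0.2044] [3.1413 0.0001 0.001 ] [ 0.3943 -1.3728 -3.06  ]
0 [374.6836 305.5676]
0.014 [379.4664 277.0074]
0.05 [392.4213 199.6481]
0.085 [406.0076 118.5179]
0.115 [418.5211  43.7945]
plate [355.9219 415.5071] rim [362.0372 378.9493]
```

View pics/c3.png

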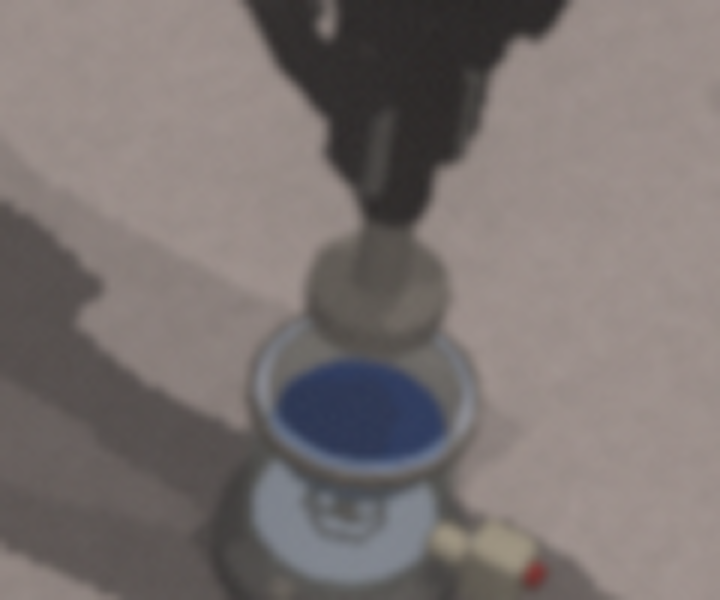

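Foot (about 378,285 in the crop) hangs upright over the jar, with the plate at about (361,411). That is 2 mm from the prediction, so I shift by 2 mm in y and go down.

apply_moves(claw=[0.02,0.02,0.02,0.02,0.02,0.02,0.02,0.02,0.02,0.02,0.02,0.02,0.02,0.02,0.02,0.02,0.02,0.02], xyz=[[0,-0.002,0],[0,0,0.01],[0,0,0.01],[0,0,0.01],[0,0,0.01],[0,0,0.006],[0,0,0.004],[0,0,0.004],[0,0,0.004],[0,0,0.004],[0,0,0.003],[0,0,0.003],[0,0,0.002],[0,0,0.002],[0,0,0.002],[0,0,0.001],[0,0,0],[0,0,0]], twist=[[0,0,0],[0,0,0],[0,0,0],[0,0,0],[0,0,0],[0,0,0],[0,0,0],[0,0,0],[0,0,0],[0,0,0],[0,0,0],[0,0,0],[0,0,0],[0,0,0],[0,0,0],[0,0,0],[0,0,0],[0,0,0]])

```text
clock: 8.85
position: [0.4827, 0.1477, 0.1294]
tool_rot: [-3.141, -0.0, -0.0]
force: [0.2, -0.5, 3.6]
grip_width: 0.025
finger_force: 60.0
```

apply_moves(claw=[0.02,0.02,0.02,0.02,0.02,0.02], xyz=[[0,0,0.001],[0,0,0.001],[0,0,0.001],[0,0,0.0005],[0,0,0],[0,0,0]], twist=[[0,0,0],[0,0,0],[0,0,0],[0,0,0],[0,0,0],[0,0,0]])

```text
clock: 9.45
position: [0.4829, 0.1477, 0.1261]
tool_rot: [-3.141, -0.001, -0.0]
force: [-1.2, -0.0, 9.2]
grip_width: 0.0247
finger_force: 61.0
```

apply_moves(claw=[0.02,0.02,0.02,0.02], xyz=[[0,0,0.001],[0,0,0],[0,0,0],[0,0,0]], twist=[[0,0,0],[0,0,0],[0,0,0],[0,0,0]])

```text
clock: 9.85
position: [0.4833, 0.1478, 0.1258]
tool_rot: [-3.141, -0.002, -0.0]
force: [-3.1, -1.9, 24.4]
grip_width: 0.0243
finger_force: 62.5
```

Force has risen steeply to 27 N net against a 9 N spring, and the TCP has stopped, so the plate is on its solid stop. I hold for more than a second and take a look.

apply_moves(claw=[0.02,0.02,0.02,0.02,0.02,0.02,0.02,0.02,0.02,0.02,0.02,0.02], xyz=[[0,0,0],[0,0,0],[0,0,0],[0,0,0],[0,0,0],[0,0,0],[0,0,0],[0,0,0],[0,0,0],[0,0,0],[0,0,0],[0,0,0]], twist=[[0,0,0],[0,0,0],[0,0,0],[0,0,0],[0,0,0],[0,0,0],[0,0,0],[0,0,0],[0,0,0],[0,0,0],[0,0,0],[0,0,0]])

```text
clock: 11.05
position: [0.4832, 0.1478, 0.1258]
tool_rot: [-3.141, -0.002, -0.0]
force: [-3.3, -0.7, 23.5]
grip_width: 0.0248
finger_force: 62.5
```

```bash
python3 - <<'E'
from h import *
f=snap('scene','s4.png'); x,y=311,135
cv2.imwrite('pics/c4.png',cv2.resize(cv2.imread('pics/s4.png')[y-50:y+50,x-60:x+60],(720,600),interpolation=cv2.INTER_CUBIC))
E
```

```text
(no output)
```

View pics/c4.png

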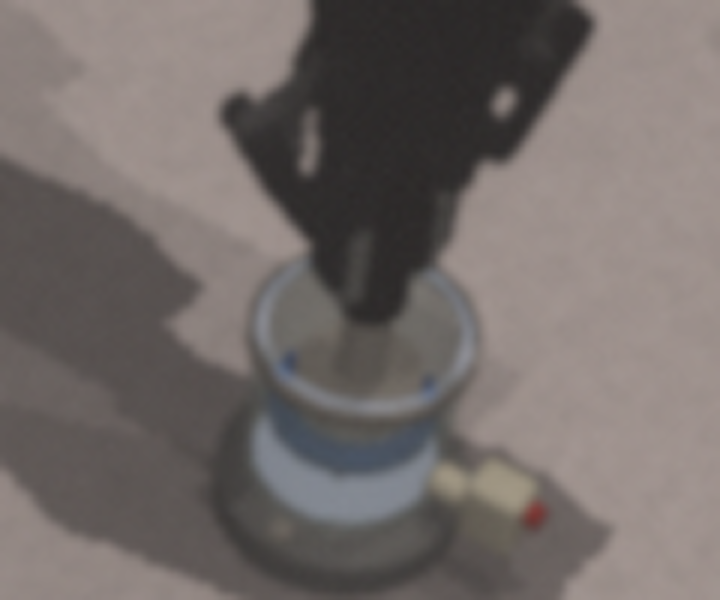

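Pressed: only thin slivers of blue show evenly on both sides, at (290,362) and (430,383), and the plate band in the glass looks level. Now I lift and return.

apply_moves(claw=[0.02,0.02,0.02,0.02,0.02,0.02,0.02,0.02,0.02,0.02,0.02,0.02,0.02,0.02,0.02,0.02,0.02,0.02,0.02,0.02], xyz=[[0,0,-0.004],[0,0,-0.008],[0,0,-0.01],[0,0,-0.014],[0,0,-0.016],[0,0,-0.016],[0,0,-0.012],[0.007,0.027,0],[0.007,0.03,0],[0.007,0.03,0],[0.007,0.03,0],[0.007,0.03,0],[0.007,0.03,0],[0.007,0.03,0],[0.007,0.03,0],[0.007,0.03,0],[0.005,0.036,0],[0,0,0],[0,0,0],[0,0,0]], twist=[[0,0,0],[0,0,0],[0,0,0],[0,0,0],[0,0,0],[0,0,0],[0,0,0],[0,0,0],[0,0,0],[0,0,0],[0,0,0],[0,0,0],[0,0,0],[0,0,0],[0,0,0],[0,0,0],[0,0,0],[0,0,0],[0,0,0],[0,0,0]])

```text
clock: 13.1
position: [0.5504, -0.1544, 0.2048]
tool_rot: [-3.141, 0.0, 0.001]
force: [0.2, 0.7, -3.5]
grip_width: 0.0245
finger_force: 59.7
```

apply_moves(claw=[0.02,0.02,0.02,0.02,0.02,0.02,0.02,0.02,0.02,0.02,0.02], xyz=[[0,0,0.01],[0,0,0.02],[0,0,0.02],[0,0,0.02],[0,0,0.02],[0,0,0.015],[0,0,0.01],[0,0,0.005],[0,0,0.004],[0,0,0],[0,0,0]], twist=[[0,0,0],[0,0,0],[0,0,0],[0,0,0],[0,0,0],[0,0,0],[0,0,0],[0,0,0],[0,0,0],[0,0,0],[0,0,0]])

```text
clock: 14.2
position: [0.5508, -0.1554, 0.0813]
tool_rot: [3.141, -0.001, -0.0]
force: [-0.7, -0.2, -3.2]
grip_width: 0.0246
finger_force: 59.7
```

apply_moves(claw=[0.02,0.02,0.02,0.02,0.02,0.02,0.02,0.02,0.02], xyz=[[0,0,0.001],[0,0,0.001],[0,0,0.001],[0,0,0.001],[0,0,0.001],[0,0,0.001],[0,0,0.0005],[0,0,0],[0,0,0]], twist=[[0,0,0],[0,0,0],[0,0,0],[0,0,0],[0,0,0],[0,0,0],[0,0,0],[0,0,0],[0,0,0]])

```text
clock: 15.1
position: [0.5506, -0.1554, 0.0744]
tool_rot: [-3.142, -0.0, -0.0]
force: [-1.4, 0.4, 0.7]
grip_width: 0.0246
finger_force: 60.3
```

```bash
python3 - <<'E'
from h import *
f=snap('scene','s5.png'); x,y=203,230
cv2.imwrite('pics/c5.png',cv2.resize(cv2.imread('pics/s5.png')[y-50:y+50,x-60:x+60],(720,600),interpolation=cv2.INTER_CUBIC))
E
```

```text
(no output)
```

View pics/c5.png

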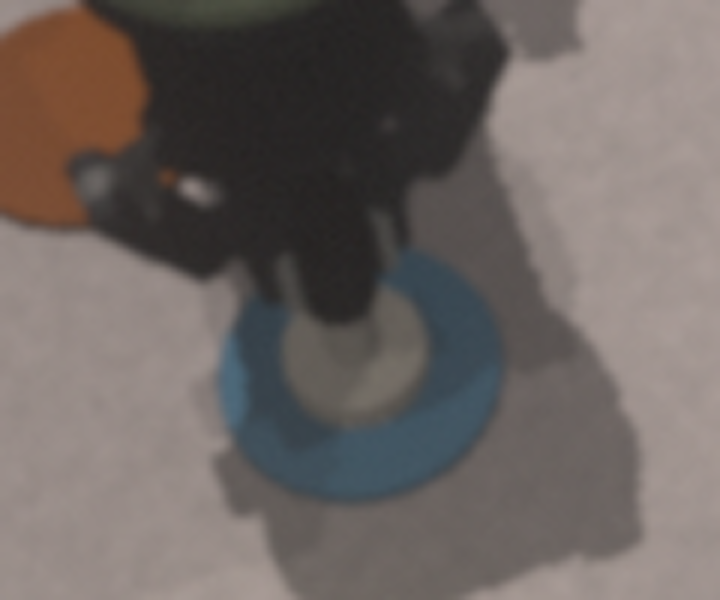

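Foot at about (355,350) in the crop is near the coaster's centre (362,372) and resting on it, with its weight unloaded. Release and retreat straight up.

apply_moves(claw=[0.026,0.029,0.035,0.045,0.06,0.08,0.085,0.085,0.085,0.085,0.085,0.085,0.085,0.085,0.085,0.085], xyz=[[0,0,0],[0,0,0],[0,0,0],[0,0,0],[0,0,0],[0,0,0],[0,0,0],[0,0,0],[0,0,-0.01],[0,0,-0.02],[0,0,-0.03],[0,0,-0.03],[0,0,-0.03],[0,0,-0.03],[-0.02,0,0],[0,0,0]], twist=[[0,0,0],[0,0,0],[0,0,0],[0,0,0],[0,0,0],[0,0,0],[0,0,0],[0,0,0],[0,0,0],[0,0,0],[0,0,0],[0,0,0],[0,0,0],[0,0,0],[0,0,0],[0,0,0]], force=20)

```text
clock: 16.75
position: [0.5293, -0.1558, 0.2259]
tool_rot: [3.141, -0.001, -0.001]
force: [-0.3, -0.4, -0.0]
grip_width: 0.0847
finger_force: 0.0
```

```bash
python3 - <<'E'
from h import *
f=snap('scene','s6.png')
cv2.imwrite('pics/c6.png',cv2.resize(cv2.imread('pics/s6.png')[90:290,140:360],(660,600),interpolation=cv2.INTER_CUBIC))
E
```

```text
(no output)
```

View pics/c6.png

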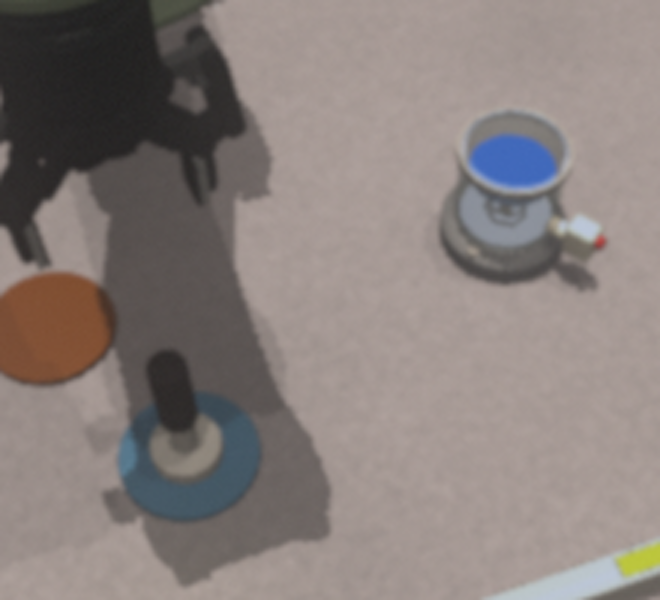

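The tamper stands upright near the middle of the blue coaster, with its foot at (186,445) and the coaster at (190,455). The plate at (513,160) is back up and the gripper is clear.

```bash
python3 -c "
from workcell import bot
print(bot.job_done())"
```

```text
the job is handed in; nothing more can be done
None
```

The job is handed in, with no verdict returned: I pressed the plate onto its stop, held it for over a second and let it spring back, and the tamper now stands upright and released near the middle of the blue coaster.

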